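# Bolt the knife box shut

### The arm

A 6-joint arm with a two-finger parallel gripper is mounted at the origin on a cart in front of the work surface, level with it; the furniture and walls round the work are solid. World frame = base frame: x ahead of the robot, y to its left, z up, the work surface at z = 0. Lengths are in m, angles in rad, forces in N, time in s.
With the tool pointing down it reaches from about 0.3 to 0.875 m from the base axis. Payload 6.4 kg.
Tool frame: the origin (TCP) lies where the fingers leave the gripper's body, on its centre line; the fingertips stand 73 mm ahead of it and the grasp point (between the pads) lies 54 mm ahead of it; z points along the fingers, y is the line along which they close (so a half turn about z gives the same grasp; the last joint's range is limited). The gripper opens to 85 mm and grips with 20 to 120 N. Pads are 22 mm wide; open, the fingers measure 114 mm over their backs; the gripper's body (76 mm by 85 mm) begins 54 mm behind the grasp point. The pads swing forward as they close: fully open they stand 13 mm farther back than shut.
Start: joints at [-1.43, 0.181, 1.607, -0, 1.354, -0.206], TCP at [0.195, -0.541, 0.304] pointing down, gripper open.
Joint ranges: [-2.99, 2.99], [-0.89, 2.07], [0.3, 2.58], [-1.14, 4.28], [0, 2.63], [-3.12, 3.12]. Speed limits (rad/s): [2.57, 2.57, 3.01, 3.14, 3.14, 3.14].

### API

Orientations are given as a unit quaternion [w, x, y, z].
In Python, from bench import ctrl gives the robot as it stands.
- The arm moves only by the tool carry_out, never from a script. Its argument "steps" is one flat list of numbers, 7 for each row, row after row: the shift along the tool's x, y, z in m, then the turn, a rotation vector about the tool's x, y, z in rad, then the opening, from 0 (shut) to 1 (fully open). In form: [dx, dy, dz, wx, wy, wz, claw, dx, dy, dz, wx, wy, wz, claw, ...]. A call has 1 to 20 rows; each row is the pose to reach, as a shift and turn from the pose commanded when the call began, along the tool's axes at that moment; what a row does not reach only later rows make up. A row lasts 1/10 s, in which the tool goes at most 50 mm and 8.59 degrees, less where a joint would pass 70% of its speed; a pose out of reach is approached as far as the arm can. A call with a gripper value outside its range is refused whole. The fingers move at their own pace and stop on an object; the grip force is fixed at half the most. Time passes only in rows, so rows that repeat a pose let the fingers close. It gives the time, the measured TCP pose, the force, the opening and the grip force at its end, in the units of the state.
- ctrl.get_obs(): the state, without advancing time (a new reading comes with each control period).
- ctrl.camera(name): name is "scene" or "top"; returns the picture (480x640x3 uint8, red, green, blue); there is no depth.
- ctrl.camera_params(name): a dict with "vertical_fov" (degrees; the focal length in pixels is half the picture's height over the tangent of half this angle, whatever the lens; pixels are square), "cx", "cy" (the principal point, pixels), "k1" (the pictures are not rectified: a ray, as slopes to the right and down, at radius r is drawn at 1 + k1 r^2 times it, then the intrinsics apply), "cam_to_world" (4x4, takes a point from camera to world coordinates). Camera axes: x right, y down, z forward; pixel columns grow to the right and rows downward; lengths in m; the calibration is good to about 2 mm. A picture is of the moment at which its call begins. camera_params takes no time and is no camera call.
- ctrl.hand_in(): hands the job in; it is judged then, once.
The state is a dict: "time_s": time; "q": joint angles; "dq": joint speeds; "joint_efforts": joint torques, N m; "eef_pos": TCP position; "eef_rot": TCP orientation; "wrist_force": force on the tool from outside, world axes, zero at the start; "torque": the same for the moment, N m; "opening": opening from 0.0 (shut) to 1.0 (fully open); "grasp_force": force on a finger pad.
Only numpy, scipy, OpenCV 4.12 (cv2) and the standard library are available. Lean on these libraries where they do the work, as an engineer would, in place of code of your own. Each camera call takes 0.05 s, during which the arm holds its last target. There are 200 camera calls.

### The job

Lock the knife box for the night: with your fingertips, push the upright stud on the slotted locking disc round until the disc's slot lines up with the bolt, then push the bolt by its upright tab through the slot until the tab meets the guide bridge. Do not lift or carry anything, and leave the other things on and round the box where they are.

Things in the scene. Friction and masses are not known exactly. Their poses are not given: they have to be found in the camera images.
- knife_box: Low steel knife box, 290 x 150 x 50 mm, fixed for the run. Origin: centre of its underside. x: along the box, the way the bolt is pushed; y: left of that; z up. On its top, along y = 0: a channel 31 mm wide, x = -115 to +1 mm, 67.5 mm above the table, that holds the bolt; the guide bridge; the locking disc, its axis at x = +55 mm; the keeper bridge, x = +92 to +110 mm, 70 mm high.
- guide_bridge (a point): Rear face of the guide bridge, on the middle line of the bolt, at its top edge, 70 mm above the table. The bridge arches over the bolt for 18 mm along x and is 31 mm wide; it lies just before the disc. The bolt's tab meets this face when the bolt is home.
- lock_disc (a joint): Turn of the disc, rad, counter-clockwise from above. At 0 the slot lies along the box's x, in line with the bolt, stud on the -y side; at 3.14 in line too, stud on the +y side; either serves. Disc axis to stud points at (value - 1.571) from the box's x. Stops at -0.3 and 3.44. Starts at 0.5 to 2.6, blocking the bolt. Stays where it is left; about 3 N at the stud turns it.
- disc_centre (a point): On the disc's axis at the height of its upper face (66.5 mm above the table). The disc is 64 mm across and 13.5 mm thick, parted by a straight slot 22 mm wide right across the middle.
- disc_stud (a point): Centre of the upper end of the stud, an upright round pin 11 mm thick and 33 mm tall on the disc's upper face, 22 mm from the disc's axis; its upper end is 99.5 mm above the table.
- bolt: Flat steel bolt with a round nose, 16 mm wide, 10 mm thick, held down in the channel, sliding along the box's x. Origin: its underside below the tab, 53 mm above the table; x points to the nose, 106 mm ahead. It starts at x = -97 to -87 mm of the box; home it is at -4 mm. It slides with 1 to 3 N and stays where it is left.
- bolt_tab (a point): Centre of the upright tab of the bolt, a plate 10 mm thick along x, 34 mm wide along y and 30 mm tall, from 72.5 to 102.5 mm above the table. Push its rear face (the -x side).
- corkscrew: Bystander: folding corkscrew, 121 x 36 x 16 mm, lying on the box beside the bolt's channel on the -y side. Origin: centre of its underside.
- cork: Bystander: wine cork, 44 mm long, 23 mm thick, lying on the far end of the box on the +y side. Origin: centre of its underside.
- pourer: Bystander: bottle pourer, 32 mm across, 75 mm tall, standing on the far end of the box on the -y side. Origin: centre of its underside.
- ramekin: Bystander: small white bowl, 65 mm across, 40 mm tall, on the table. Origin: centre of its underside.
- timer: Bystander: round kitchen timer, 64 mm across, 52 mm tall, on the table. Origin: centre of its underside.
- mustard_jar: Bystander: mustard jar, 62 mm across, 90 mm tall, on the table. Origin: centre of its underside.

How it is judged:
On the way, in this order (a step that is already met when the one before it is completed fails the run):
1. the disc's slot is lined up with the bolt (angle between the x axis of disc_centre and the x axis of knife_box, either way round below 0.17 rad), for 0.2 s.
2. the bolt is pushed home through the slot (x of bolt in the frame of knife_box above -0.01 m), for 0.2 s.
At the end, for the whole second after the job is handed in: The bolt is home through the slot, its tab within 6 mm of the guide bridge, the slot lined up with it to 0.17 rad, and the bolt at rest (x of bolt in the frame of knife_box above -0.01 m and angle between the x axis of disc_centre and the x axis of knife_box, either way round below 0.17 rad and linear speed of bolt below 0.01 m/s); the robot touches nothing.
It fails at once if the bolt is lifted out of its channel (z of bolt in the frame of knife_box above 0.063 m or angle between bolt's own z axis and vertical above 0.2 rad).
It fails at once if a bystander is moved by more than 25 mm, lifted or carried (distance of any of corkscrew, cork, pourer, ramekin, timer, mustard_jar from where it was at the start of the episode above 0.025 m).
It fails at once if the pourer or the mustard jar is tipped over (angle between any of pourer, mustard_jar's own z axis and vertical above 0.5 rad).
It also fails if it takes over 48 s, if anything falls off the work surface, if the arm or the gripper's body presses on something with over 40 N, if the wrist force passes 120 N, or if a joint passes its speed limit or range.

## Working session

There is one attempt and no reset: what is moved stays moved. The work goes in short steps, Python scripts to look and compute and a tool call to move; the robot and the scene stay as the last step left them, time stands still between calls to the robot, and variables do not carry over. Pictures are saved under pics/ and viewed, at most 10 in all, crops included, and the job is handed in when it is done.

Besides the shell and the picture viewer there is one more tool, called as a command line: name --argument value ..., lists and objects as JSON in quotes. carry_out: Moves the arm, as the interface text tells. Its arguments: {"type":"object","properties":{"steps":{"type":"array"}},"required":["steps"]}

```bash
mkdir -p pics; python3 - <<'E'
from bench import ctrl
import cv2
for n in("scene","top"):
    cv2.imwrite(f"pics/{n}0.png",ctrl.camera(n)[:,:,::-1]); p=ctrl.camera_params(n); print(n,p)
o=ctrl.get_obs();print(o)
E
```

```text
scene {'vertical_fov': 43.698893455905214, 'cx': 310.29697048995433, 'cy': 244.69085525395872, 'k1': -0.2011823301837009, 'cam_to_world': array([[-0.56549707, -0.47362618,  0.67519723, -0.11588645],
       [-0.82447369,  0.34583823, -0.44792751,  0.70175015],
       [-0.02135882, -0.80998405, -0.58606283,  0.66377186],
       [ 0.        ,  0.        ,  0.        ,  1.        ]])}
top {'vertical_fov': 49.174757084734544, 'cx': 325.8174499484581, 'cy': 244.08259805962098, 'k1': -0.10465266572075967, 'cam_to_world': array([[ 0.11488947, -0.97048251,  0.2120474 ,  0.34650134],
       [-0.99336524, -0.11114626,  0.02952973,  0.26252864],
       [-0.00508981, -0.21403317, -0.97681313,  1.01000599],
       [ 0.        ,  0.        ,  0.        ,  1.        ]])}
{'time_s': 0.1, 'q': array([-1.43031270e+00,  1.81473293e-01,  1.60789902e+00, -1.51039441e-05,
        1.35381212e+00, -2.06317267e-01]), 'dq': array([ 2.04539377e-03, -1.76213562e-03, -3.50798441e-03,  2.87409199e-04,
       -1.00631522e-03, -4.04919528e-05]), 'joint_efforts': array([ 4.77814920e-04, -4.45884275e+01, -3.52239490e+01, -3.24446064e-04,
        4.14369075e-03,  1.32079930e-05]), 'eef_pos': array([ 0.19538602, -0.54037786,  0.30307482]), 'eef_rot': array([-7.95700741e-04,  9.85003181e-01,  1.72534345e-01,  1.88238162e-05]), 'wrist_force': array([-0.26665403,  0.07458738,  0.32032446]), 'torque': array([-0.01372983,  0.00066537,  0.05207928]), 'grasp_force': 0.0, 'opening': 1.0018225439152053}
```

View pics/top0.png

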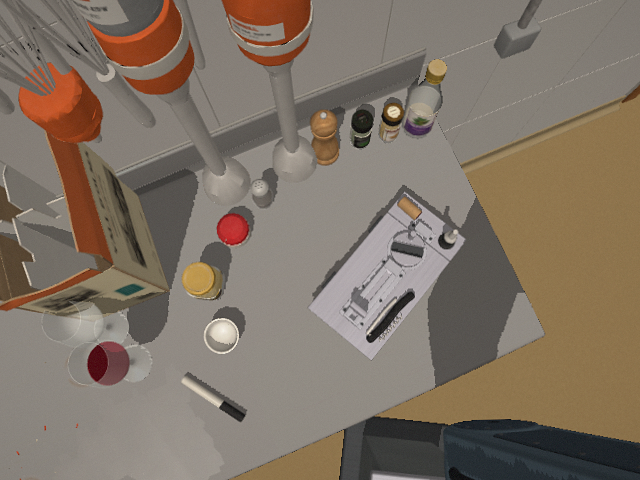

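View pics/scene0.png

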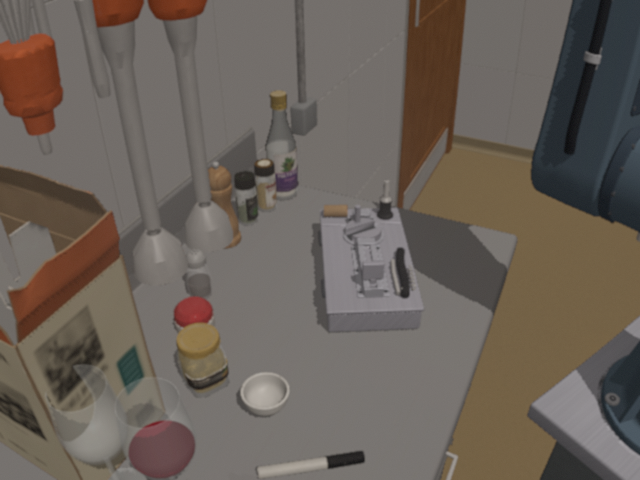

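The top view shows the box from about (310,305) to (465,240), with the disc near (406,249). The bolt tab is near (355,310). I'll enlarge both views.

```bash
python3 - <<'E'
import cv2
a=cv2.imread("pics/top0.png")[180:365,300:475]; cv2.imwrite("pics/t1.png",cv2.resize(a,None,fx=3.2,fy=3.2,interpolation=cv2.INTER_CUBIC))
a=cv2.imread("pics/scene0.png")[175:335,310:430]; cv2.imwrite("pics/s1.png",cv2.resize(a,None,fx=3.7,fy=3.7,interpolation=cv2.INTER_CUBIC))
E
```

```text
(no output)
```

View pics/t1.png

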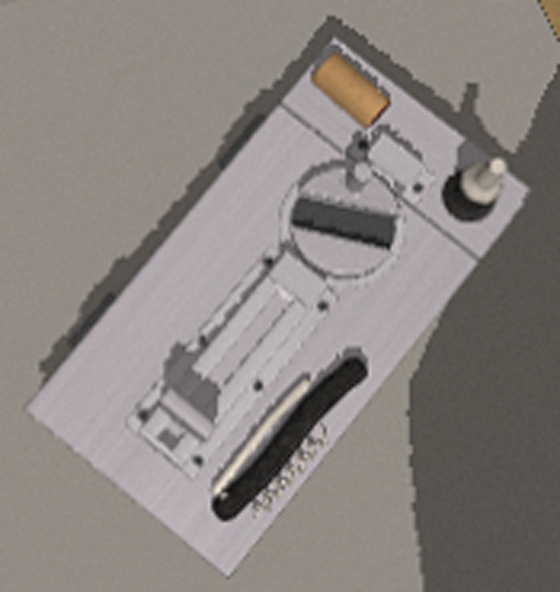

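View pics/s1.png

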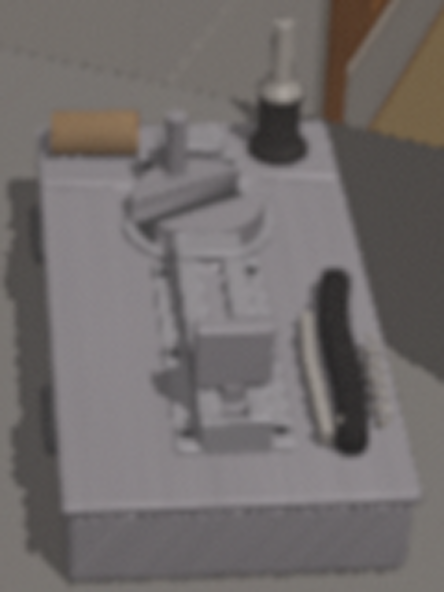

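Top crop: box top corners at (28,408), (228,576), (527,187) and (335,38), slot from (293,215) to (395,235), stud above the disc centre. In the scene crop the stud's tip is at (176,115). Next I fit the box pose and the disc angle.

```bash
cat > h.py <<'E'
import numpy as np
from bench import ctrl
from scipy.optimize import least_squares
P={n:ctrl.camera_params(n) for n in("scene","top")}
def proj(n,X):
    p=P[n];T=np.linalg.inv(p["cam_to_world"]);c=T[:3,:3]@X+T[:3,3];s=c[:2]/c[2]
    f=240/np.tan(np.radians(p["vertical_fov"])/2);s=s*(1+p["k1"]*(s@s));return f*s+[p["cx"],p["cy"]]
def W(b,l):
    c,s=np.cos(b[2]),np.sin(b[2]);return np.array([b[0]+c*l[0]-s*l[1],b[1]+s*l[0]+c*l[1],l[2]])
def fit(M,x0):
    r=lambda v:np.concatenate([proj(n,W(v,l(v)))-px for n,l,px in M])
    s=least_squares(r,x0,loss="soft_l1");return s.x,s.fun.reshape(-1,2)
stud=lambda v:(.055+.022*np.sin(v[3]),-.022*np.cos(v[3]),.0995)
E
python3 - <<'E'
from h import *
t=lambda x,y:np.array([x,y])/3.2+[300,180]
s=lambda x,y:np.array([x,y])/3.7+[310,175]
k=lambda x,y,z=.05:(lambda v:(x,y,z))
h,w=.145,.075
def sl(e): # slot end at upper face
    return lambda v:(.055+e*.032*np.cos(v[3]),e*.032*np.sin(v[3]),.060)
M=[("top",k(-h,w),t(28,408)),("top",k(-h,-w),t(228,576)),("top",k(h,-w),t(527,187)),("top",k(h,w),t(335,38)),
("scene",k(-h,w),s(65,512)),("scene",k(-h,-w),s(420,498)),("scene",k(h,-w),s(328,122)),("scene",k(h,w),s(42,125)),
("top",stud,t(358,145)),("scene",stud,s(176,115)),("top",sl(-1),t(293,215)),("top",sl(1),t(395,235))]
M[-2],M[-1]=("top",sl(1),t(293,215)),("top",sl(-1),t(395,235))
b,r=fit(M,[.5,0,0,2.08]);print(b.round(4));print(r.round(1))
for l in [(-.097,0,.1025),(-.126,0,.08),(.055,0,.0665)]:print(l,W(b,l).round(4),(proj("top",W(b,l))-[300,180])*3.2)
E
```

```text
[ 0.5128  0.1695 -0.5792  2.0832]
[[-1.6  0.3]
 [-0.2  1.1]
 [ 2.4  1.5]
 [-0.  -0.6]
 [-1.1 -1.1]
 [ 1.  -0.8]
 [-0.6 -0.8]
 [-1.5  0.6]
 [ 0.8  8.3]
 [-0.3  0.1]
 [-1.  -0.3]
 [ 1.2 -0.4]]
(-0.097, 0, 0.1025) [0.4317 0.2226 0.1025] [182.78458943 420.17139397]
(-0.126, 0, 0.08) [0.4074 0.2385 0.08  ] [147.31367298 464.38301174]
(0.055, 0, 0.0665) [0.5589 0.1394 0.0665] [345.9259235  221.60723003]
```

carry_out --steps '[0.596,-0.481,0.05,0,0,-1.692,0,0.596,-0.481,0.05,0,0,-1.692,0,0.596,-0.481,0.05,0,0,-1.692,0,0.596,-0.481,0.05,0,0,-1.692,0,0.596,-0.481,0.05,0,0,-1.692,0,0.596,-0.481,0.05,0,0,-1.692,0,0.596,-0.481,0.05,0,0,-1.692,0,0.596,-0.481,0.05,0,0,-1.692,0,0.596,-0.481,0.05,0,0,-1.692,0,0.596,-0.481,0.05,0,0,-1.692,0,0.596,-0.481,0.05,0,0,-1.692,0,0.596,-0.481,0.05,0,0,-1.692,0,0.596,-0.481,0.05,0,0,-1.692,0,0.596,-0.481,0.05,0,0,-1.692,0,0.596,-0.481,0.05,0,0,-1.692,0,0.596,-0.481,0.05,0,0,-1.692,0,0.596,-0.481,0.05,0,0,-1.692,0,0.596,-0.481,0.05,0,0,-1.692,0]'

```text
time_s: 1.9
eef_pos: [0.5919, 0.1136, 0.2533]
eef_rot: [-0.001, 0.524, 0.852, -0.001]
wrist_force: [0.3, -0.3, -0.5]
opening: 0.0
grasp_force: 0.0
```

carry_out --steps '[0,0,0.04,0,0,0,0,0,0,0.08,0,0,0,0,0,0,0.096,0,0,0,0,0,0,0.096,0,0,0,0,0,0,0.096,0,0,0,0]'

```text
time_s: 2.4
eef_pos: [0.5931, 0.1133, 0.1592]
eef_rot: [0.001, 0.524, 0.851, 0.0]
wrist_force: [0.1, 0.1, 0.7]
opening: 0.003
grasp_force: 0.0
```

```bash
python3 - <<'E'
from h import *
import cv2
print(ctrl.get_obs()["eef_pos"],ctrl.get_obs()["wrist_force"])
a=ctrl.camera("scene")[150:335,290:450,::-1]; b=ctrl.camera("top")[180:365,300:475,::-1]
f=lambda i:cv2.resize(i,(400,440),interpolation=cv2.INTER_CUBIC)
cv2.imwrite("pics/c2.png",np.hstack([f(a),f(b)]))
E
```

```text
[0.59311854 0.11325414 0.15924323] [0.08531544 0.05626165 0.68641137]
```

View pics/c2.png

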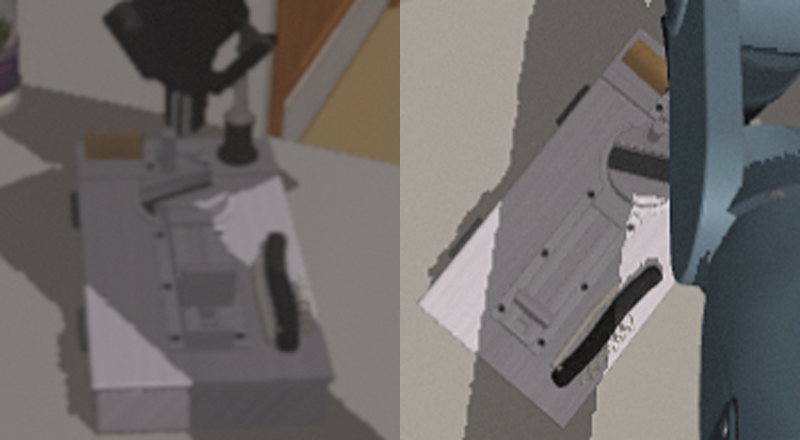

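Fingertips stand about 10 mm behind the stud, clear of the pourer and the bridge. Pushing the stud round now.

carry_out --steps '[0.005,0,0.002,0,0,0,0,0.009,0,0.002,0,0,0,0,0.012,0.001,0.002,0,0,0,0,0.015,0.001,0.002,0,0,0,0,0.018,0.002,0.002,0,0,0,0,0.021,0.002,0.002,0,0,0,0,0.024,0.002,0.002,0,0,0,0,0.027,0.002,0.002,0,0,0,0,0.03,0.001,0.002,0,0,0,0,0.033,0.001,0.002,0,0,0,0,0.033,0.001,0.002,0,0,0,0,0.033,0.001,0.002,0,0,0,0]'

```text
time_s: 3.7
eef_pos: [0.5787, 0.1442, 0.1563]
eef_rot: [0.0, 0.524, 0.852, 0.0]
wrist_force: [2.8, -2.6, 2.2]
opening: -0.002
grasp_force: 1.5
```

```bash
python3 - <<'E'
from h import *
import cv2
o=ctrl.get_obs();print(o["eef_pos"],o["wrist_force"])
a=ctrl.camera("scene")[175:275,310:410,::-1]; b=ctrl.camera("top")[190:290,350:450,::-1]
f=lambda i:cv2.resize(i,(400,400),interpolation=cv2.INTER_CUBIC)
cv2.imwrite("pics/c3.png",np.hstack([f(a),f(b)]))
E
```

```text
[0.57867621 0.14420482 0.15629999] [ 2.81215669 -2.60675315  2.2395292 ]
```

View pics/c3.png

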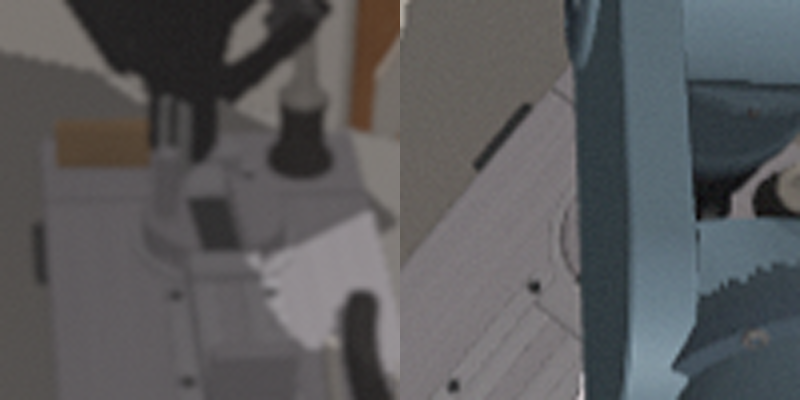

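carry_out --steps '[-0.01,0,0,0,0,0,0,-0.01,0,-0.03,0,0,0,0,-0.01,0,-0.08,0,0,0,0,-0.01,0,-0.08,0,0,0,0,0.04,-0.03,-0.08,0,0,-0.15,0,0.08,-0.06,-0.08,0,0,-0.3,0,0.12,-0.085,-0.08,0,0,-0.45,0,0.1615,-0.1105,-0.08,0,0,-0.523,0,0.1615,-0.1105,-0.08,0,0,-0.523,0,0.1615,-0.1105,-0.08,0,0,-0.523,0]'

```text
time_s: 4.8
eef_pos: [0.4058, 0.2389, 0.2355]
eef_rot: [-0.0, 0.285, 0.959, -0.0]
wrist_force: [0.6, -0.8, 0.4]
opening: 0.003
grasp_force: 0.0
```

```bash
python3 - <<'E'
from h import *
import cv2
o=ctrl.get_obs();print(o["eef_pos"],o["wrist_force"])
a=ctrl.camera("scene")[150:335,290:450,::-1]; b=ctrl.camera("top")[180:365,300:475,::-1]
f=lambda i:cv2.resize(i,(400,440),interpolation=cv2.INTER_CUBIC)
cv2.imwrite("pics/c4.png",np.hstack([f(a),f(b)]))
E
```

```text
[0.40578859 0.23889057 0.23546979] [ 0.61827329 -0.84035712  0.41697866]
```

View pics/c4.png

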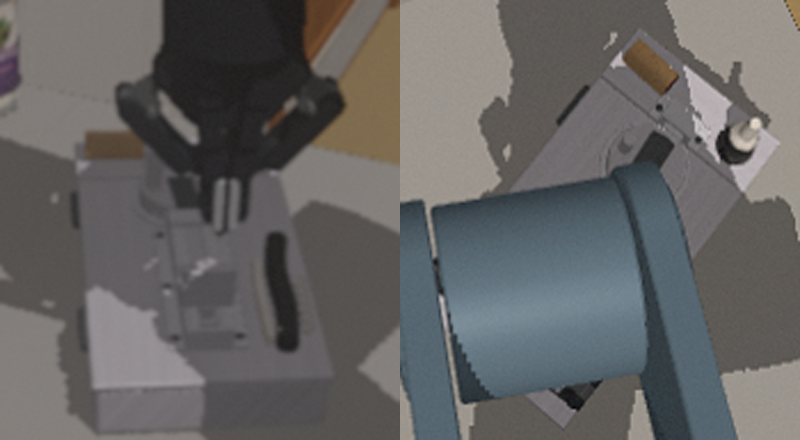

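```bash
python3 - <<'E'
from h import *
b=[.5128,.1695,-.5792]
for a in (2.84,2.99,3.14,3.29):
    c=lambda x,y:((proj("top",W(b,(.055+x*np.cos(a)-y*np.sin(a),x*np.sin(a)+y*np.cos(a),.0665)))-[300,180])*[400/175,440/185]+[400,0]).round()
    print(a,"stud",((proj("top",W(b,stud([0,0,0,a])))-[300,180])*[400/175,440/185]+[400,0]).round(),[c(-.03,.011),c(-.0,.011),c(-.03,-.011),c(0,-.011)])
import cv2
i=ctrl.camera("top")[220:262,382:430,::-1];cv2.imwrite("pics/c5.png",cv2.resize(i,None,fx=12,fy=12,interpolation=cv2.INTER_CUBIC))
E
```

```text
2.84 stud [637. 132.] [array([685., 156.]), array([655., 176.]), array([670., 133.]), array([639., 153.])]
2.99 stud [634. 134.] [array([683., 150.]), array([657., 175.]), array([665., 129.]), array([638., 154.])]
3.14 stud [631. 137.] [array([681., 145.]), array([658., 174.]), array([659., 127.]), array([636., 156.])]
3.29 stud [629. 141.] [array([677., 140.]), array([659., 172.]), array([653., 125.]), array([635., 158.])]
```

View pics/c5.png

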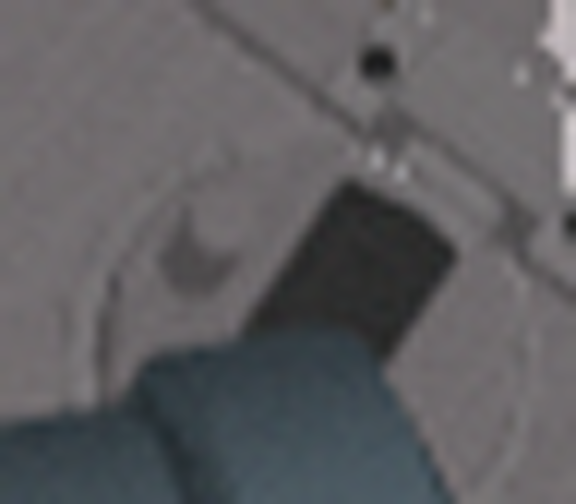

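The slot sits at about 3.2 rad, within tolerance, so I go down behind the tab and start pushing.

carry_out --steps '[0,0,0.04,0,0,0,0,0,0,0.079,0,0,0,0,0,0,0.079,0,0,0,0,0,0,0.079,0,0,0,0,-0.008,0,0.079,0,0,0,0,-0.014,0,0.079,0,0,0,0,-0.019,0,0.079,0,0,0,0,-0.024,0,0.079,0,0,0,0,-0.029,0,0.079,0,0,0,0,-0.034,0,0.079,0,0,0,0,-0.039,0,0.079,0,0,0,0,-0.044,0,0.079,0,0,0,0,-0.049,0,0.079,0,0,0,0,-0.054,0,0.079,0,0,0,0,-0.059,0,0.079,0,0,0,0,-0.059,0,0.079,0,0,0,0]'

```text
time_s: 6.55
eef_pos: [0.4571, 0.2056, 0.1569]
eef_rot: [0.0, 0.286, 0.958, -0.0]
wrist_force: [-1.0, -0.0, 0.1]
opening: -0.001
grasp_force: 0.0
```

carry_out --steps '[-0.006,0,0,0,0,0,0,-0.012,0,0,0,0,0,0,-0.018,0,0,0,0,0,0,-0.024,0,0,0,0,0,0,-0.03,0,0,0,0,0,0,-0.036,0,0,0,0,0,0,-0.041,0,0,0,0,0,0,-0.044,0,0,0,0,0,0,-0.046,0,0,0,0,0,0,-0.047,0,0,0,0,0,0,-0.047,0,0,0,0,0,0]'

```text
time_s: 7.65
eef_pos: [0.4958, 0.1802, 0.157]
eef_rot: [0.0, 0.286, 0.958, 0.0]
wrist_force: [-0.5, -0.6, -0.5]
opening: -0.002
grasp_force: 0.0
```

```bash
python3 - <<'E'
from h import *
import cv2
o=ctrl.get_obs();print(o["eef_pos"],o["wrist_force"])
a=ctrl.camera("scene")[150:335,290:450,::-1]; b=ctrl.camera("top")[180:365,300:475,::-1]
f=lambda i:cv2.resize(i,(400,440),interpolation=cv2.INTER_CUBIC)
cv2.imwrite("pics/c6.png",np.hstack([f(a),f(b)]))
E
```

```text
[0.49581594 0.18023709 0.15695429] [-0.46571406 -0.61948731 -0.47008212]
```

View pics/c6.png

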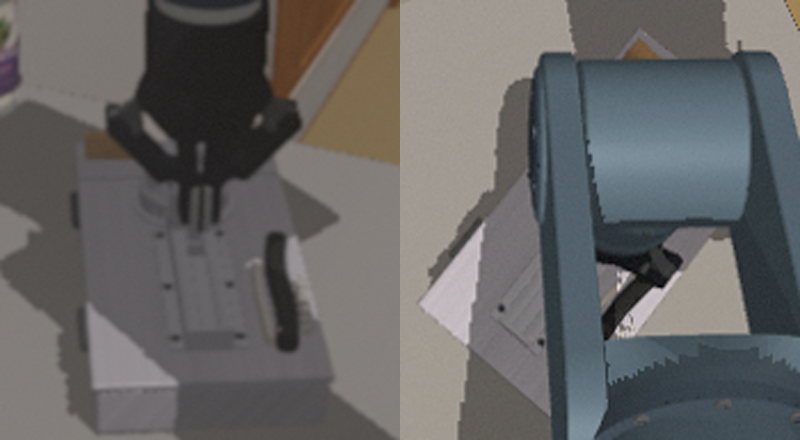

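The bolt has travelled with the fingers, and there is no stop force yet. I push on slowly until it meets the bridge.

carry_out --steps '[-0.001,0,0,0,0,0,0,-0.002,0,0,0,0,0,0,-0.003,0,0,0,0,0,0,-0.003,0,0,0,0,0,0]'

```text
time_s: 8.15
eef_pos: [0.4977, 0.1791, 0.1569]
eef_rot: [-0.001, 0.286, 0.958, 0.0]
wrist_force: [-4.8, 3.9, 3.7]
opening: -0.002
grasp_force: 2.4
```

carry_out --steps '[-0.001,0,0,0,0,0,0,-0.002,0,0,0,0,0,0,-0.002,0,0,0,0,0,0]'

```text
time_s: 8.45
eef_pos: [0.498, 0.1789, 0.1569]
eef_rot: [-0.003, 0.286, 0.958, 0.0]
wrist_force: [-10.0, 6.8, 8.9]
opening: -0.001
grasp_force: 6.2
```

The force rises with no further motion, so the bolt is home. Backing off and lifting clear.

carry_out --steps '[0.005,0,0,0,0,0,0,0.015,0,0,0,0,0,0,0.02,0,0,0,0,0,0,0.02,0,-0.04,0,0,0,0,0.02,0,-0.08,0,0,0,0,0.06,0,-0.12,0,0,0,0,0.1,0,-0.15,0,0,0,0,0.14,0,-0.15,0,0,0,0,0.17,0,-0.15,0,0,0,0,0.17,0,-0.15,0,0,0,0,0.17,0,-0.15,0,0,0,0]'

```text
time_s: 9.55
eef_pos: [0.3574, 0.2709, 0.3071]
eef_rot: [0.001, 0.285, 0.959, 0.0]
wrist_force: [0.6, 0.2, -0.3]
opening: -0.001
grasp_force: 0.0
```

```bash
python3 - <<'E'
from h import *
import cv2
o=ctrl.get_obs();print(o["eef_pos"],o["wrist_force"])
a=ctrl.camera("scene")[150:335,290:450,::-1]; b=ctrl.camera("top")[180:365,300:475,::-1]
f=lambda i:cv2.resize(i,(400,440),interpolation=cv2.INTER_CUBIC)
cv2.imwrite("pics/c7.png",np.hstack([f(a),f(b)]))
E
```

```text
[0.35740662 0.27089202 0.30707155] [ 0.60518703  0.17847353 -0.27197769]
```

View pics/c7.png

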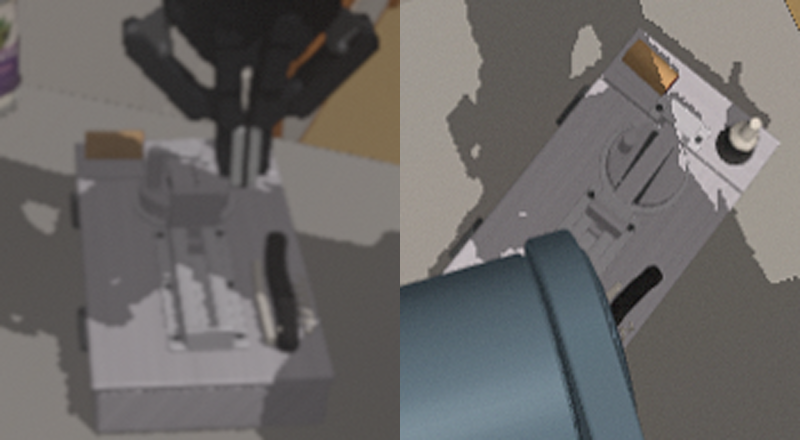

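The picture shows the bolt running through the slot at (645,160), the tab against the guide bridge at (605,220), and the cork, pourer and corkscrew where they were. Handing in.

```bash
python3 -c "
from bench import ctrl
print(ctrl.hand_in())"
```

```text
the job is handed in; nothing more can be done
None
```

The knife box is locked: the disc's slot was turned into line with the bolt, the bolt was pushed home until its tab met the guide bridge, and the job was handed in at about 10 s. The hand-in printed no verdict; the last picture showed the bolt through the slot and the cork, corkscrew and pourer where they were.

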